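# Make up a fitting kit and a rubbing-down kit in the two kit trays

## Robot

A 7-joint arm with a two-finger parallel gripper is mounted at the origin on a cart in front of the work surface, level with it; the furniture and walls round the work are solid. World frame = base frame: x ahead of the robot, y to its left, z up, the work surface at z = 0. Lengths are in m, angles in rad, forces in N, time in s.
With the tool pointing down it reaches from about 0.425 to 0.95 m from the base axis. Payload 4.7 kg.
Tool frame: the origin (TCP) lies midway between the tips of the shut fingers; the grasp point (between the pads) lies 19 mm behind it (grip_point_offset is the distance from the TCP to the grasp point, in m); z points along the fingers, y is the direction in which the jaws open and shut (so a half turn about z gives the same grasp; the last joint's range is limited). The gripper opens to 87 mm and grips with 3 to 60 N. Pads are 19 mm wide; open, the fingers measure 117 mm over their backs; the gripper's body (75 mm by 190 mm) begins 51 mm behind the grasp point.
Start: joints at [-1.204, 0.469, -0.049, 1.532, 0.024, 1.141, -0.082], TCP at [0.26, 0.623, 0.223] pointing down, gripper open.
Joint ranges: [-2.59, 2.59], [-0.33, 1.99], [-1.39, 1.29], [0.1, 2.45], [-1.04, 4.18], [0.21, 1.99], [-2.66, 2.66]. Speed limits (rad/s): [2.57, 2.57, 3.14, 3.14, 3.14, 3.14, 3.14].

## Interface

Orientations are given as a unit quaternion [w, x, y, z].
In Python, from workcell import read_state, snapshot, finish_job, boxes_of, grip_point_offset gives the robot as it stands.
- The arm moves only by the shell command python3 -m creep 'ROWS' [FORCE]. ROWS is JSON, a list of rows, each an object with "linear": the shift along the tool's x, y, z in mm, a list of three; "angular": the turn, a rotation vector about the tool's x, y, z in degrees, a list of three; "fingers": the opening in per cent of the stroke, from 0 (shut) to 100 (fully open). A call has 1 to 10 rows; each row is the pose to reach, as a shift and turn from the pose commanded when the call began, along the tool's axes at that moment; what a row does not reach only later rows make up. A row lasts 1/8 s, in which the tool goes at most 62.5 mm and 10.7 degrees, less where a joint would pass 70% of its speed; a pose out of reach is approached as far as the arm can. A call with a gripper value outside its range is refused whole. The fingers move at their own pace and stop on an object; FORCE is the grip in N (left out, the last holds). Time passes only in rows, so rows that repeat a pose let the fingers close. It gives the time, the measured TCP pose, the force and the opening at its end, in the units of the state.
- read_state(): the state, without advancing time (a new reading comes with each control period).
- snapshot(name): name is "side" or "top" or "wrist"; returns a dict with "frame" (420x560x3 uint8, red, green, blue), "z_map" (420x560 float32, m along the optical axis (not along the pixel's ray), 0 where there is no reading), "fovy" (degrees; the focal length in pixels is half the picture's height over the tangent of half this angle, whatever the lens; pixels are square), "cx", "cy" (the principal point, pixels), "cam_to_world" (4x4, takes a point from camera to world coordinates); the wrist camera has in their place "hand_eye" (4x4, takes a point from camera to tool coordinates, whose origin is the TCP and whose axes are the flange's). Camera axes: x right, y down, z forward; pixel columns grow to the right and rows downward; lengths in m; the calibration is good to about 2 mm. The wrist camera is an equidistant fisheye: a pixel r from the principal point sees the ray r / f radians off the axis. A picture is of the moment at which its call begins: read the wrist's pose just before it.
- finish_job(): hands the job in, once; it reports no verdict.
Trained networks look in the newest picture that a camera, given by its name, has taken for a name from the list of things; names that differ only in an ending like _2 or _b are one class to them, and where a whole thing is asked for, a point or a joint stands for the part that bears it (a point fixed in the world has none). Each returns a list of dicts, best first, with "conf" (0 to 1); they miss things now and then, are a little off and sometimes report something else, mostly with a low value. They report only what shows in the picture. A call takes as long as a camera call. They do not tell look-alikes from the thing itself.
- boxes_of(label, camera): "xyz" ([x, y, z] in m, in world coordinates, good to about 4 mm: the middle of the surface that is visible of it).
The state is a dict: "time_s": time; "joint_positions": joint angles; "qvel": joint speeds; "tau": joint torques, N m; "tool_pos": TCP position; "ee_rot": TCP orientation; "ft_force": force on the tool from outside, world axes, zero at the start; "ft_torque": the same for the moment, N m; "opening": opening from 0.0 (shut) to 1.0 (fully open).
Only numpy, scipy, OpenCV 4.12 (cv2) and the standard library are available. Lean on these libraries where they do the work, as an engineer would, in place of code of your own. Each camera call takes 0.05 s, during which the arm holds its last target. There are 200 camera calls.

## Task

Make up two kits from the stock lying along the front of the bench. In the tray with three equal compartments goes the fitting kit: the tube offcut lying lengthwise in the middle compartment, the hex bolt, standing on its head as it does now, in one outer compartment and the short pine block in the other; in the tray with two unequal compartments goes the rubbing-down kit: the sanding block in the wide compartment and the long pine block in the narrow one. Everything lies flat on the tray floors, clear of the ribs and let go, and the magnet square, which belongs to neither kit, stays where it lies.

Things in the scene. Friction and masses are not known exactly. Their poses are not given: they have to be found in the camera images.
- bolt_centre (a point): Steel hex bolt, standing upright head down: head 18 x 21 mm across and 8 mm high at the bottom, plain round shank 12 mm in diameter above it, 54 mm tall in all. The point is at half height on its axis; z is up along the shank. Loose, 50 g.
- tube_centre (a point): Grey offcut of round tube lying on its side, 90 mm long, 27 mm in diameter. The point is its centre; x is along the tube. It may roll if knocked. It lies in the row along the front edge of the bench; a similar offcut far back on the bench is not meant. Loose, 70 g.
- short_block_centre (a point): Short sawn pine block, 20 x 30 x 15 mm high (x, y, z). The point is its centre, half-way up; z is up. Loose, about 20 g.
- long_block_centre (a point): Long sawn pine block, 20 x 50 x 16 mm high (x, y, z). The point is its centre, half-way up; z is up. Loose, about 10 g.
- sanding_block_centre (a point): Brown sanding block with a dark underside, 56 x 100 x 29 mm high (x, y, z). The point is its centre, half-way up; z is up. Loose.
- magnet_centre (a point): Flat three-cornered welding magnet square lying beside the trays, 35 x 79 x 16 mm high (x, y, z). The point is at the middle of its outline, half-way up. Loose; not part of either kit, to be left alone.
- tray_three: Shallow plywood kit tray with three equal compartments, 128 mm along x and 196 mm along y. Each compartment is 120 mm (x) by 60 mm (y); their centres are at y = -64, 0 and +64 mm. All rims and dividers are 4 mm thick and only 8 mm high over the bench; the floor inside lies 3 mm over the bench. Fixed to the bench. Origin: centre of the tray, at bench height. Axes: x along the compartments, y across them, z up.
- tray_two: Shallow plywood kit tray with two unequal compartments, 128 mm along x and 178 mm along y. The narrow compartment, 120 mm (x) by 62 mm (y), has its centre at y = -54 mm; the wide one, 120 mm by 104 mm, at y = +33 mm. All rims and dividers are 4 mm thick and only 8 mm high over the bench; the floor inside lies 3 mm over the bench. Fixed to the bench. Origin: centre of the tray, at bench height. Axes: x along the compartments, y across them, z up.
Not all that is in view belongs to the job. Leave any pink look-alike of the part that bears long_block_centre alone.

How it is judged:
By the outcome, as a careful person would: the job done as asked, in the order asked, and still so for the second after the job is handed in, with the robot touching nothing.
It also fails if it takes over 128 s, if anything falls off the work surface, if the arm or the gripper's body presses on something with over 40 N, if the wrist force passes 120 N, or if a joint passes its speed limit or range.

## Working session

There is one attempt and no reset: what is moved stays moved. The work goes in short steps, Python scripts to look and compute and a shell command to move; the robot and the scene stay as the last step left them, time stands still between calls to the robot, and variables do not carry over. Pictures are saved under pics/ and viewed, about 12 in all and at most 16, crops included, and the job is handed in when it is done.

```bash
mkdir -p pics; ls; cat > h.py <<'E'
import numpy as np, cv2
from workcell import *
from scipy.spatial.transform import Rotation as R
def shot(n,name=None):
    s=read_state() if n=="wrist" else None
    d=snapshot(n); 
    if name: cv2.imwrite(f"pics/{name}.png",d["frame"][:,:,::-1])
    if n=="wrist":
        T=np.eye(4); q=s["ee_rot"]; T[:3,:3]=R.from_quat([q[1],q[2],q[3],q[0]]).as_matrix(); T[:3,3]=s["tool_pos"]
        d["cam_to_world"]=T@d["hand_eye"]
    return d
def cloud(d):
    "world xyz per pixel for top/side"
    f=210/np.tan(np.radians(d["fovy"])/2); v,u=np.mgrid[:420,:560]; z=d["z_map"]
    P=np.stack([(u-d["cx"])/f*z,(v-d["cy"])/f*z,z,np.ones_like(z)],-1)@d["cam_to_world"].T
    P=P[...,:3]; P[z==0]=np.nan; return P
E
python3 - <<'E'
from h import *
s=read_state(); print(s["time_s"],s["tool_pos"],s["ee_rot"],s["opening"],grip_point_offset)
for c in ("top","side"):
    d=shot(c,c+"0"); print(c,d["fovy"],d["cx"],d["cy"],np.round(d["cam_to_world"],3).tolist())
    for l in ["bolt_centre","tube_centre","short_block_centre","long_block_centre","sanding_block_centre","magnet_centre","tray_three","tray_two"]:
        print(c,l,[(np.round(b["xyz"],3).tolist(),round(b["conf"],2)) for b in boxes_of(l,c)])
E
```

```text
pics
0.0 [0.26002458 0.62228334 0.22148103] [-1.47891369e-04  1.96593083e-01  9.80484685e-01 -9.59732375e-04] 0.9981627328680518 0.0187
top 46.249510136035205 272.6451000329755 199.76295913554134 [[0.029, -0.989, 0.146, 0.377], [-1.0, -0.027, 0.016, 0.115], [-0.012, -0.147, -0.989, 1.292], [0.0, 0.0, 0.0, 1.0]]
top bolt_centre [([0.406, -0.162, 0.028], 0.6)]
top tube_centre [([0.435, 0.231, 0.025], 0.72)]
top short_block_centre []
top long_block_centre [([0.428, 0.038, 0.018], 0.68), ([0.761, 0.165, 0.016], 0.67)]
top sanding_block_centre [([0.423, -0.066, 0.028], 0.67)]
top magnet_centre [([0.432, 0.23, 0.025], 0.73), ([0.617, 0.394, 0.012], 0.54)]
top tray_three []
top tray_two [([0.46, 0.393, 0.004], 0.75)]
side 57.04129453645792 283.67434878583714 214.66112103333464 [[0.942, -0.166, 0.293, 0.333], [-0.335, -0.393, 0.856, -0.587], [-0.027, -0.904, -0.426, 0.399], [0.0, 0.0, 0.0, 1.0]]
side bolt_centre [([0.408, -0.164, 0.024], 0.77)]
side tube_centre [([0.429, 0.221, 0.02], 0.64)]
side short_block_centre [([0.434, 0.113, 0.013], 0.51)]
side long_block_centre [([0.43, 0.217, 0.023], 0.55), ([0.43, 0.033, 0.019], 0.47)]
side sanding_block_centre [([0.419, -0.089, 0.028], 0.6)]
side magnet_centre [([0.613, 0.38, 0.018], 0.51)]
side tray_three [([0.624, 0.22, 0.001], 0.59)]
side tray_two [([0.464, 0.378, 0.004], 0.8)]
```

```bash
python3 - <<'E'
import cv2
a=cv2.imread("pics/top0.png");cv2.imwrite("pics/top0b.png",cv2.resize(a,(800,600),interpolation=cv2.INTER_CUBIC))
E
```

```text
(no output)
```

View pics/top0b.png

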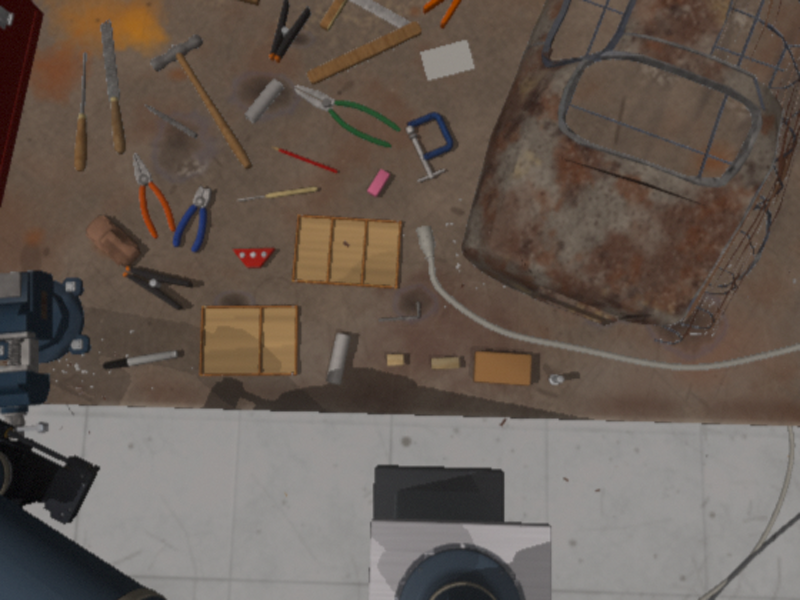

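View pics/side0.png

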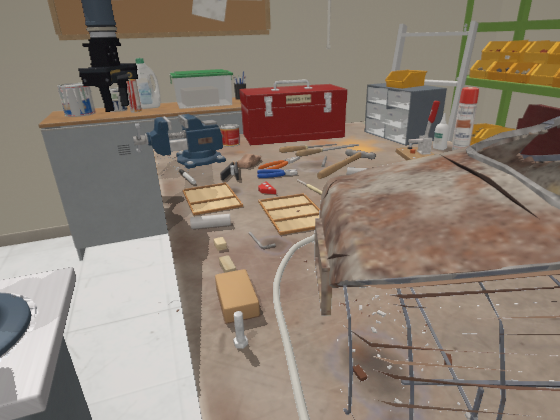

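The top picture (800x600) shows the front row as tube (340,358), short block (395,360), long block (445,363), sanding block (503,367) and bolt (556,379). The three-compartment tray is at (350,250), and the two-compartment tray is at (250,340) with its wide side on the left (+y). The magnet is red at (254,256).

Things that could be mistaken for the parts:
- **Tube:** the grey offcut at (265,100) is far back, so not meant. The marker at (145,358) isn't the tube either.
- **Long block:** the pink block at (379,182) is a look-alike and stays where it is. The short block at (395,360) also looks similar.

Next I'll measure the poses.

```bash
cat > meas.py <<'E'
from h import *
d=shot("top","top1"); P=cloud(d); f=d["frame"]
def obj(n,c,r,zlo,zhi):
    m=(np.hypot(P[...,0]-c[0],P[...,1]-c[1])<r)&(P[...,2]>zlo)&(P[...,2]<zhi)
    k,l,st,_=cv2.connectedComponentsWithStats(m.astype(np.uint8))
    i=1+np.argmax(st[1:,4]); q=P[l==i]
    (x,y),(w,h),a=cv2.minAreaRect((q[:,:2]*1000).astype(np.float32))
    b=cv2.boxPoints(((x,y),(w,h),a)); e=b[1]-b[0] if np.hypot(*(b[1]-b[0]))>np.hypot(*(b[2]-b[1])) else b[2]-b[1]
    print(n,len(q),"c",round(x),round(y),"size",round(w),round(h),"long axis deg",round(np.degrees(np.arctan2(e[1],e[0]))%180,1),"z",np.round(np.percentile(q[:,2]*1000,[5,50,95])),"mean",np.round(q.mean(0)*1000))
if __name__=="__main__":
    m=np.abs(P[...,0]-.52)<.03; m&=np.abs(P[...,1])<.1; print("bench z",np.nanmedian(P[m][:,2]))
    obj("bolt",(.406,-.162),.05,.03,.07)
    obj("tube",(.432,.228),.09,.012,.05)
    obj("short",(.434,.113),.035,.009,.03)
    obj("long",(.43,.036),.04,.009,.03)
    obj("sand",(.423,-.075),.085,.018,.05)
    obj("magnet",(.615,.387),.07,.008,.03)
    hsv=cv2.cvtColor(f,cv2.COLOR_RGB2HSV)
    for n,c in (("three",(.62,.21)),("two",(.46,.39))):
        m=(np.abs(P[...,0]-c[0])<.085)&(np.abs(P[...,1]-c[1])<.115)
        print(n,"hsv med",np.median(hsv[m],0))
        mm=m&(hsv[...,1]>95)&(hsv[...,2]>95)&(P[...,2]<.02)
        k,l,st,_=cv2.connectedComponentsWithStats(mm.astype(np.uint8)); i=1+np.argmax(st[1:,4]); q=P[l==i]
        (x,y),(w,h),a=cv2.minAreaRect((q[:,:2]*1000).astype(np.float32)); print("  c",x,y,w,h,a,"z",np.percentile(q[:,2],[5,50,95]))
    # bird's-eye rectified image 1px=1mm: rows x 760->360 , cols y 520->-240
    H=np.zeros((400,760,3),np.uint8)
    X,Y=np.meshgrid(np.arange(760,360,-1)/1000,np.arange(520,-240,-1)/1000,indexing="ij")
    W=np.stack([X,Y,0*X+.008,0*X+1],-1)@np.linalg.inv(d["cam_to_world"]).T
    F=210/np.tan(np.radians(d["fovy"])/2)
    B=cv2.remap(f,(W[...,0]/W[...,2]*F+d["cx"]).astype(np.float32),(W[...,1]/W[...,2]*F+d["cy"]).astype(np.float32),cv2.INTER_CUBIC)
    for k in range(0,760,20): cv2.line(B,(k,0),(k,4 if (520-k)%100 else 12),(255,255,255),1)
    for k in range(0,400,20): cv2.line(B,(0,k),(4 if (760-k)%100 else 12,k),(255,255,255),1)
    import sys; cv2.imwrite(f"pics/{sys.argv[1]}.png",B[:,:,::-1])
E
python3 meas.py bev0
```

```text
bench z 0.001451035277388102
bolt 30 c 404 -166 size 12 10 long axis deg 88.9 z [37. 53. 58.] mean [ 405. -164.   50.]
tube 363 c 431 225 size 27 90 long axis deg 169.6 z [18. 25. 30.] mean [430. 225.  25.]
short 86 c 431 122 size 18 28 long axis deg 91.9 z [12. 16. 20.] mean [431. 123.  16.]
long 157 c 428 32 size 18 49 long axis deg 91.4 z [13. 17. 21.] mean [428.  32.  17.]
sand 854 c 422 -69 size 100 55 long axis deg 87.7 z [26. 30. 35.] mean [422. -69.  30.]
magnet 258 c 613 392 size 35 77 long axis deg 94.0 z [10. 14. 19.] mean [616. 391.  14.]
three hsv med [ 16. 120. 124.]
  c 632.9192504882812 219.76336669921875 197.16464233398438 134.19171142578125 87.74105072021484 z [-0.00075486  0.00387813  0.00946641]
two hsv med [ 16. 118. 114.]
  c 459.466552734375 394.0653991699219 128.50767517089844 181.65122985839844 2.5880637168884277 z [-0.00066623  0.00387905  0.00931042]
```

View pics/bev0.png

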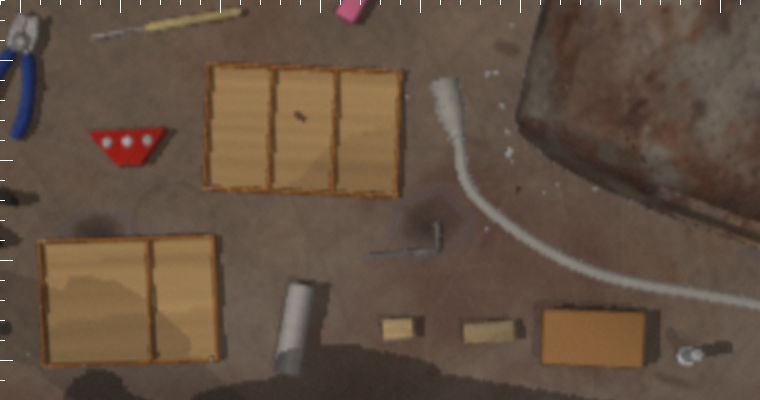

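The BEV picture (1 px = 1 mm, x = 760-row, y = 520-col) confirms the layout and the tray angles of about ∓2°. The hose runs behind the sanding block at about row 265, or x≈0.49. I'll check for tall obstacles next, then start with the tube.

```bash
cat > go.py <<'E'
# usage: go.py x y z(mm, TCP) jawdeg  -> shift (tool axes, mm) and turn (deg) from the measured pose
import sys; from h import *
def go(x,y,z,jaw):
    s=read_state(); q=s["ee_rot"]; A=R.from_quat([q[1],q[2],q[3],q[0]]).as_matrix()
    best=None
    for j in (jaw,jaw+180):
        c,t=np.cos(np.radians(j)),np.sin(np.radians(j)); yv=np.array([c,t,0]); zv=np.array([0,0,-1]); B=np.stack([np.cross(yv,zv),yv,zv],1)
        w=np.degrees(R.from_matrix(A.T@B).as_rotvec())
        if best is None or np.linalg.norm(w)<np.linalg.norm(best): best=w
    print("lin",np.round(A.T@(np.array([x,y,z])-np.array(s["tool_pos"])*1000),1),"ang",np.round(best,1),"t",s["time_s"],"op",round(s["opening"],3),"pos",np.round(np.array(s["tool_pos"])*1000,1),"j7",round(s["joint_positions"][6],2))
if __name__=="__main__": go(*map(float,sys.argv[1:5]))
E
python3 - <<'E'
from h import *
P=cloud(shot("top")).reshape(-1,3); P=P[~np.isnan(P).any(1)]
for y in np.arange(-.3,.55,.05):
    m=(abs(P[:,1]-y)<.025)&(P[:,0]>.37)&(P[:,0]<.8)
    a=P[m&(P[:,2]>.06)]; print(round(y,2),"min x of z>60mm",a[:,0].min().round(3) if len(a) else None, "of z>150", P[m&(P[:,2]>.15)][:,0].min().round(3) if (m&(P[:,2]>.15)).any() else None)
m=(abs(P[:,1]+.069)<.02)&(P[:,0]>.46)&(P[:,0]<.53); q=P[m]; print("hose",[(x,round(np.median(q[abs(q[:,0]*1000-x)<2.5][:,2])*1000) if (abs(q[:,0]*1000-x)<2.5).any() else None) for x in range(462,530,5)])
E
python3 go.py 431 225 160 79.6
```

```text
-0.3 min x of z>60mm 0.484 of z>150 0.484
-0.25 min x of z>60mm 0.495 of z>150 0.495
-0.2 min x of z>60mm 0.501 of z>150 0.501
-0.15 min x of z>60mm 0.521 of z>150 0.523
-0.1 min x of z>60mm 0.538 of z>150 0.538
-0.05 min x of z>60mm 0.567 of z>150 0.569
-0.0 min x of z>60mm 0.59 of z>150 0.597
0.05 min x of z>60mm None of z>150 None
0.1 min x of z>60mm None of z>150 None
0.15 min x of z>60mm None of z>150 None
0.2 min x of z>60mm None of z>150 None
0.25 min x of z>60mm None of z>150 None
0.3 min x of z>60mm None of z>150 None
0.35 min x of z>60mm None of z>150 None
0.4 min x of z>60mm None of z>150 None
0.45 min x of z>60mm None of z>150 None
0.5 min x of z>60mm None of z>150 None
hose [(462, 2), (467, 2), (472, 1), (477, 1), (482, 2), (487, 10), (492, 12), (497, 9), (502, 4), (507, 0), (512, 0), (517, 1), (522, 1), (527, 0)]
lin [-311.  -301.3   62.5] ang [  0.   -0.  -12.3] t 1.0 op 1.0 pos [260.2 622.9 222.6] j7 -0.08
```

```bash
python3 -m creep '[{"linear":[-60,-58,10],"angular":[0,0,-6],"fingers":100},{"linear":[-120,-116,25],"angular":[0,0,-12],"fingers":100},{"linear":[-160,-155,35],"angular":[0,0,-12.3],"fingers":100},{"linear":[-200,-194,45],"angular":[0,0,-12.3],"fingers":100},{"linear":[-240,-232,55],"angular":[0,0,-12.3],"fingers":100},{"linear":[-280,-270,62],"angular":[0,0,-12.3],"fingers":100},{"linear":[-300,-290,62],"angular":[0,0,-12.3],"fingers":100},{"linear":[-311,-301,62],"angular":[0,0,-12.3],"fingers":100},{"linear":[-311,-301,62],"angular":[0,0,-12.3],"fingers":100},{"linear":[-311,-301,62],"angular":[0,0,-12.3],"fingers":100}]' 20
python3 - <<'E'
from h import *
d=shot("wrist","w1"); print(d["fovy"],d["cx"],d["cy"],np.round(d["hand_eye"],3).tolist())
for l in ("tube_centre","short_block_centre","tray_three","tray_two"): print(l,[(np.round(b["xyz"],3).tolist(),round(b["conf"],2)) for b in boxes_of(l,"wrist")])
E
python3 go.py 431 225 10 79.6
```

```text
time_s: 2.25
tool_pos: [0.4306, 0.2273, 0.1607]
ee_rot: [0.0, 0.089, 0.996, 0.001]
ft_force: [0.3, -0.1, -0.7]
opening: 1.002
65.70646984690485 284.2097500135039 202.7127150554672 [[0.001, -0.968, -0.251, 0.067], [1.0, 0.0, 0.001, -0.001], [-0.001, -0.251, 0.968, -0.162], [0.0, 0.0, 0.0, 1.0]]
tube_centre [([0.426, 0.231, 0.029], 0.96), ([0.452, 0.382, 0.006], 0.59)]
short_block_centre [([0.434, 0.126, 0.011], 0.79)]
tray_three [([0.572, 0.251, 0.005], 0.95)]
tray_two [([0.451, 0.384, 0.006], 0.58)]
lin [ -0.5  -1.2 150.5] ang [ 0.  -0.   0.1] t 2.5 op 1.003 pos [430.7 226.2 160.5] j7 0.83
```

View pics/w1.png

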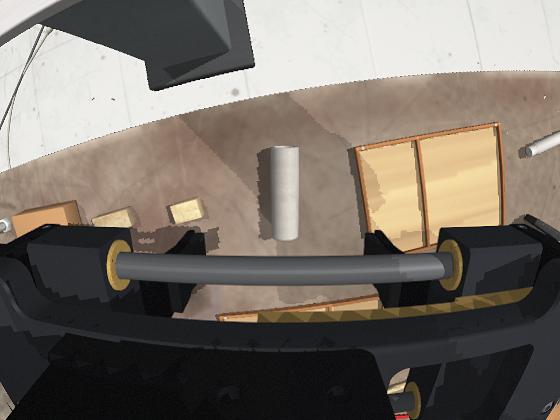

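The wrist view shows the tube (285,193) centred between the fingers and aligned with them. The short block is at (186,211) and tray two at (430,185). I'll descend and grip.

```bash
python3 -m creep '[{"linear":[0,-1,50],"angular":[0,0,0],"fingers":70},{"linear":[0,-1,100],"angular":[0,0,0],"fingers":70},{"linear":[0,-1,135],"angular":[0,0,0],"fingers":70},{"linear":[0,-1,151],"angular":[0,0,0],"fingers":70},{"linear":[0,-1,151],"angular":[0,0,0],"fingers":70},{"linear":[0,-1,151],"angular":[0,0,0],"fingers":0},{"linear":[0,-1,151],"angular":[0,0,0],"fingers":0},{"linear":[0,-1,151],"angular":[0,0,0],"fingers":0},{"linear":[0,-1,151],"angular":[0,0,0],"fingers":0},{"linear":[0,-1,151],"angular":[0,0,0],"fingers":0}]' 20
python3 go.py 431 225 110 79.6
```

```text
time_s: 3.75
tool_pos: [0.4312, 0.2244, 0.0099]
ee_rot: [0.0, 0.09, 0.996, 0.0]
ft_force: [0.1, -0.2, 3.1]
opening: 0.304
lin [   0.2    0.6 -100.1] ang [0. 0. 0.] t 3.75 op 0.304 pos [431.2 224.4   9.9] j7 0.85
```

```bash
python3 -m creep '[{"linear":[0,0,-25],"angular":[0,0,0],"fingers":0},{"linear":[0,0,-60],"angular":[0,0,0],"fingers":0},{"linear":[-20,3,-80],"angular":[0,0,-2],"fingers":0},{"linear":[-60,9,-80],"angular":[0,0,-4],"fingers":0},{"linear":[-100,15,-80],"angular":[0,0,-6],"fingers":0},{"linear":[-140,21,-80],"angular":[0,0,-8],"fingers":0},{"linear":[-175,26,-80],"angular":[0,0,-8.4],"fingers":0},{"linear":[-192,28,-80],"angular":[0,0,-8.4],"fingers":0},{"linear":[-197,29,-80],"angular":[0,0,-8.4],"fingers":0},{"linear":[-197,29,-80],"angular":[0,0,-8.4],"fingers":0}]'
cat > wc.py <<'E'
# wrist cloud (fisheye, z along axis) and tray rib finding
from h import *
def wcloud(d):
    f=210/np.tan(np.radians(d["fovy"])/2); v,u=np.mgrid[:420,:560]; a=u-d["cx"]; b=v-d["cy"]; r=np.hypot(a,b)+1e-9; t=np.tan(r/f); z=d["z_map"]
    P=np.stack([a/r*t*z,b/r*t*z,z,np.ones_like(z)],-1)@d["cam_to_world"].T; P=P[...,:3]; P[z==0]=np.nan; return P
def bev(d,x0,x1,y0,y1,z,name,s=2):
    "overhead view at height z, mm bounds; s px/mm; row=(x1-x)*s col=(y1-y)*s"
    f=210/np.tan(np.radians(d["fovy"])/2)
    X,Y=np.meshgrid(np.arange(x1,x0,-1/s)/1000,np.arange(y1,y0,-1/s)/1000,indexing="ij")
    W=np.stack([X,Y,0*X+z/1000,0*X+1],-1)@np.linalg.inv(d["cam_to_world"]).T
    r=np.hypot(W[...,0],W[...,1]); th=np.arctan2(r,W[...,2])*f
    B=cv2.remap(d["frame"],(d["cx"]+W[...,0]/r*th).astype(np.float32),(d["cy"]+W[...,1]/r*th).astype(np.float32),cv2.INTER_CUBIC)
    cv2.imwrite(f"pics/{name}.png",B[:,:,::-1])
E
python3 - <<'E'
from wc import *
d=shot("wrist","w2"); bev(d,540,700,100,340,8,"b2",3)
E
python3 go.py 630 218 13 88
```

```text
time_s: 5.0
tool_pos: [0.6291, 0.2173, 0.089]
ee_rot: [-0.001, 0.017, 1.0, -0.0]
ft_force: [-0.5, -0.5, -0.8]
opening: 0.302
lin [-1.3  0.6 76.2] ang [-0.  -0.1  0.1] t 5.05 op 0.304 pos [628.8 217.5  89.2] j7 1.16
```

View pics/b2.png

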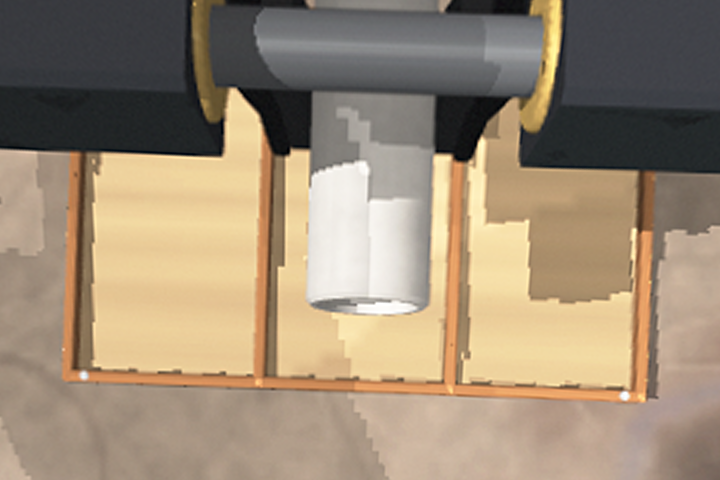

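The rectified wrist view (3 px/mm) shows the tray ribs at cols 265 and 458, with the tube at col 370 midway between them. From this the tray centre is about (632,219), so I'll correct by 3 mm in x and 1.5 mm in y, then lower and release.

```bash
python3 -m creep '[{"linear":[-3,1.5,35],"angular":[0,0,0],"fingers":0},{"linear":[-3,1.5,60],"angular":[0,0,0],"fingers":0},{"linear":[-3,1.5,72],"angular":[0,0,0],"fingers":0},{"linear":[-3,1.5,76],"angular":[0,0,0],"fingers":0},{"linear":[-3,1.5,76.5],"angular":[0,0,0],"fingers":0},{"linear":[-3,1.5,76.5],"angular":[0,0,0],"fingers":0}]' && python3 -m creep '[{"linear":[0,0,0],"angular":[0,0,0],"fingers":34},{"linear":[0,0,0],"angular":[0,0,0],"fingers":38},{"linear":[0,0,0],"angular":[0,0,0],"fingers":42},{"linear":[0,0,0],"angular":[0,0,0],"fingers":46},{"linear":[0,0,-20],"angular":[0,0,0],"fingers":50},{"linear":[0,0,-60],"angular":[0,0,0],"fingers":50},{"linear":[0,0,-100],"angular":[0,0,0],"fingers":50}]'
python3 - <<'E'
from wc import *
d=shot("wrist","w3"); bev(d,540,700,100,340,8,"b3",3)
E
python3 go.py 405 -165 110 90
```

```text
time_s: 5.8
tool_pos: [0.6336, 0.2189, 0.0141]
ee_rot: [0.001, 0.017, 1.0, 0.0]
ft_force: [-0.6, 0.7, -1.5]
opening: 0.303
time_s: 6.68
tool_pos: [0.6333, 0.2187, 0.1155]
ee_rot: [0.0, 0.017, 1.0, 0.0]
ft_force: [0.1, 0.1, 0.1]
opening: 0.5
lin [ 218.3 -392.9    7.8] ang [ 0.3  0.6 -2. ] t 6.725 op 0.501 pos [636.7 220.  121.9] j7 1.16
```

View pics/b3.png

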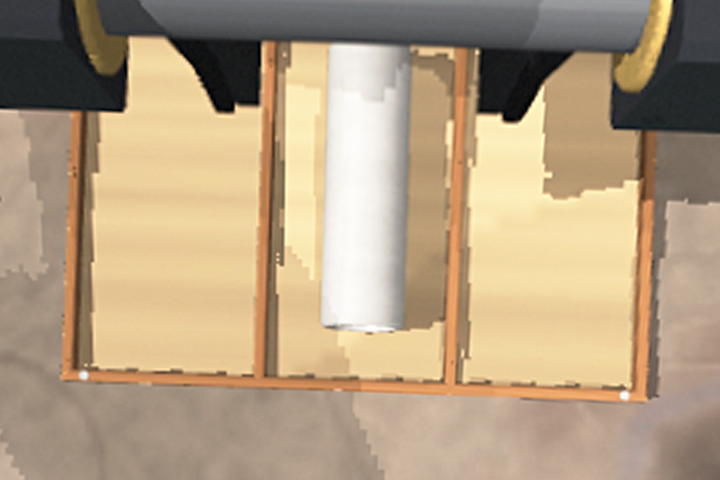

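The tube lies at cols 324–406, between ribs at 265 and 456, released and clear. Next is the bolt.

```bash
python3 -m creep '[{"linear":[21,-35,0],"angular":[0,0,-2],"fingers":50},{"linear":[43,-78,0],"angular":[0,0,-2],"fingers":50},{"linear":[69,-125,0],"angular":[0,0,-2],"fingers":50},{"linear":[95,-172,0],"angular":[0,0,-2],"fingers":50},{"linear":[121,-220,0],"angular":[0,0,-2],"fingers":50},{"linear":[147,-268,0],"angular":[0,0,-2],"fingers":50},{"linear":[173,-316,0],"angular":[0,0,-2],"fingers":50},{"linear":[196,-358,0],"angular":[0,0,-2],"fingers":50},{"linear":[210,-382,0],"angular":[0,0,-2],"fingers":50},{"linear":[215,-392,0],"angular":[0,0,-2],"fingers":50}]' && python3 -m creep '[{"linear":[0,0,0],"angular":[0,0,0],"fingers":50},{"linear":[0,0,0],"angular":[0,0,0],"fingers":50}]'
python3 - <<'E'
from wc import *
d=shot("wrist","w4"); P=wcloud(d)
m=(np.hypot(P[...,0]-.405,P[...,1]+.165)<.03)&(P[...,2]>.03)&(P[...,2]<.07)
q=P[m]; print(len(q),np.round(q.mean(0)*1000),np.round(np.percentile(q*1000,[3,97],axis=0)))
print([(np.round(b["xyz"],3).tolist(),round(b["conf"],2)) for b in boxes_of("bolt_centre","wrist")])
E
python3 go.py 405 -165 16 90
```

```text
time_s: 7.98
tool_pos: [0.4043, -0.1671, 0.1141]
ee_rot: [0.001, 0.001, 1.0, -0.0]
ft_force: [-0.5, 0.2, -1.5]
opening: 0.5
time_s: 8.22
tool_pos: [0.4056, -0.1646, 0.1132]
ee_rot: [0.0, -0.001, 1.0, 0.0]
ft_force: [-0.3, 0.6, 0.1]
opening: 0.498
325 [ 405. -165.   49.] [[ 401. -170.   32.]
 [ 411. -160.   55.]]
[([0.401, -0.163, 0.034], 0.56)]
lin [ 0.4 -0.4 97. ] ang [0.  0.  0.2] t 8.325 op 0.499 pos [ 405.4 -164.6  113. ] j7 1.91
```

View pics/w4.png

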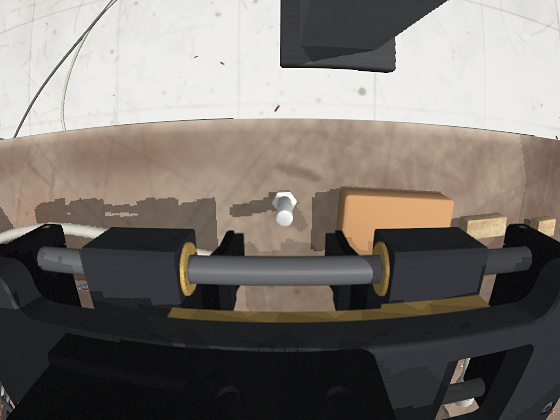

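The bolt (285,208) sits midway between the fingers, and the sanding block edge (340) is just outside the right finger. I'll narrow the opening and descend.

```bash
python3 -m creep '[{"linear":[0,0,15],"angular":[0,0,0],"fingers":36},{"linear":[0,0,35],"angular":[0,0,0],"fingers":36},{"linear":[0,0,60],"angular":[0,0,0],"fingers":36},{"linear":[0,0,82],"angular":[0,0,0],"fingers":36},{"linear":[0,0,97],"angular":[0,0,0],"fingers":36},{"linear":[0,0,97],"angular":[0,0,0],"fingers":36},{"linear":[0,0,97],"angular":[0,0,0],"fingers":0},{"linear":[0,0,97],"angular":[0,0,0],"fingers":0},{"linear":[0,0,97],"angular":[0,0,0],"fingers":0},{"linear":[0,0,97],"angular":[0,0,0],"fingers":0}]' 25
python3 go.py 630 155 110 90
```

```text
time_s: 9.57
tool_pos: [0.4051, -0.1657, 0.0165]
ee_rot: [0.001, -0.0, 1.0, -0.0]
ft_force: [0.2, 0.5, 4.1]
opening: 0.131
lin [-225.2  320.6  -93.3] ang [-0.   0.1  0. ] t 9.575 op 0.131 pos [ 405.1 -165.7   16.5] j7 1.95
```

```bash
python3 -m creep '[{"linear":[0,0,-30],"angular":[0,0,0],"fingers":0},{"linear":[0,0,-75],"angular":[0,0,0],"fingers":0},{"linear":[0,20,-95],"angular":[0,0,0],"fingers":0},{"linear":[0,55,-95],"angular":[0,0,0],"fingers":0},{"linear":[0,95,-95],"angular":[0,0,0],"fingers":0},{"linear":[0,135,-95],"angular":[0,0,0],"fingers":0},{"linear":[0,175,-95],"angular":[0,0,0],"fingers":0},{"linear":[-20,210,-95],"angular":[0,0,0],"fingers":0},{"linear":[-50,235,-95],"angular":[0,0,0],"fingers":0},{"linear":[-80,260,-95],"angular":[0,0,0],"fingers":0}]' && python3 -m creep '[{"linear":[-30,25,0],"angular":[0,0,0],"fingers":0},{"linear":[-65,42,0],"angular":[0,0,0],"fingers":0},{"linear":[-105,57,0],"angular":[0,0,0],"fingers":0},{"linear":[-135,61,0],"angular":[0,0,0],"fingers":0},{"linear":[-145,61,0],"angular":[0,0,0],"fingers":0},{"linear":[-145,61,0],"angular":[0,0,0],"fingers":0},{"linear":[-145,61,0],"angular":[0,0,0],"fingers":0}]'
python3 - <<'E'
from wc import *
d=shot("wrist","w5"); bev(d,540,700,80,320,8,"b5",3)
E
python3 go.py 630 155 20 90
```

```text
time_s: 10.82
tool_pos: [0.485, 0.0952, 0.111]
ee_rot: [-0.0, -0.0, 1.0, -0.0]
ft_force: [-0.2, -0.4, 0.3]
opening: 0.126
time_s: 11.7
tool_pos: [0.6281, 0.155, 0.1108]
ee_rot: [-0.001, -0.0, 1.0, -0.0]
ft_force: [0.5, 0.1, -0.6]
opening: 0.126
lin [-1.9 -0.1 91. ] ang [-0.  -0.1  0. ] t 11.75 op 0.132 pos [628.2 155.1 111. ] j7 1.26
```

View pics/w5.png

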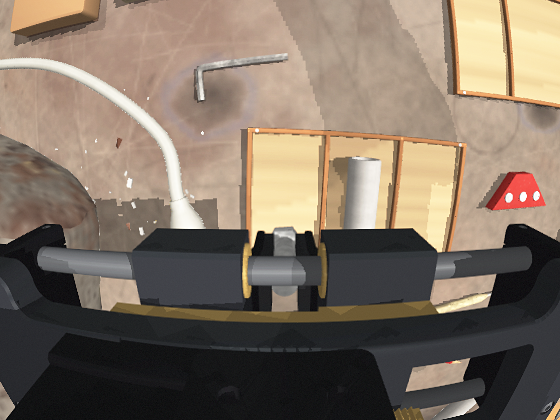

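The bolt hangs upright (285,258) over the outer compartment (cols 250–325), so I'll lower it and release.

```bash
python3 -m creep '[{"linear":[0,0,30],"angular":[0,0,0],"fingers":0},{"linear":[0,0,60],"angular":[0,0,0],"fingers":0},{"linear":[0,0,80],"angular":[0,0,0],"fingers":0},{"linear":[0,0,88],"angular":[0,0,0],"fingers":0},{"linear":[0,0,91],"angular":[0,0,0],"fingers":0},{"linear":[0,0,91],"angular":[0,0,0],"fingers":0},{"linear":[0,0,91],"angular":[0,0,0],"fingers":0}]' && python3 -m creep '[{"linear":[0,0,0],"angular":[0,0,0],"fingers":16},{"linear":[0,0,0],"angular":[0,0,0],"fingers":22},{"linear":[0,0,0],"angular":[0,0,0],"fingers":28},{"linear":[0,0,0],"angular":[0,0,0],"fingers":32},{"linear":[0,0,-15],"angular":[0,0,0],"fingers":32},{"linear":[0,0,-50],"angular":[0,0,0],"fingers":32},{"linear":[0,0,-90],"angular":[0,0,0],"fingers":32},{"linear":[0,0,-100],"angular":[0,0,0],"fingers":32}]'
python3 go.py 431 122 110 0
```

```text
time_s: 12.62
tool_pos: [0.6301, 0.1556, 0.0209]
ee_rot: [0.001, -0.0, 1.0, 0.0]
ft_force: [-0.2, -0.4, -0.3]
opening: 0.133
time_s: 13.62
tool_pos: [0.6315, 0.156, 0.1241]
ee_rot: [0.003, -0.0, 1.0, 0.001]
ft_force: [-0.0, -0.3, -0.2]
opening: 0.318
lin [200.6 -33.9  12.8] ang [ -0.2   0.4 -90. ] t 13.625 op 0.318 pos [631.5 156.  124.1] j7 1.26
```

```bash
python3 -m creep '[{"linear":[10,-2,0],"angular":[0,0,10],"fingers":50},{"linear":[30,-6,0],"angular":[0,0,20],"fingers":60},{"linear":[55,-10,0],"angular":[0,0,30],"fingers":60},{"linear":[80,-14,0],"angular":[0,0,40],"fingers":60},{"linear":[105,-18,0],"angular":[0,0,50],"fingers":60},{"linear":[130,-22,0],"angular":[0,0,60],"fingers":60},{"linear":[155,-26,0],"angular":[0,0,70],"fingers":60},{"linear":[178,-30,0],"angular":[0,0,80],"fingers":60},{"linear":[193,-33,0],"angular":[0,0,88],"fingers":60},{"linear":[199,-34,0],"angular":[0,0,88],"fingers":60}]' && python3 -m creep '[{"linear":[0,0,20],"angular":[0,0,0],"fingers":60},{"linear":[0,0,30],"angular":[0,0,0],"fingers":60},{"linear":[0,0,30],"angular":[0,0,0],"fingers":60}]'
cat > wobj.py <<'E'
from wc import *
import sys
def wobj(name,cx,cy,r,zlo,zhi):
    d=shot("wrist",name); P=wcloud(d)*1000
    m=(np.hypot(P[...,0]-cx,P[...,1]-cy)<r)&(P[...,2]>zlo)&(P[...,2]<zhi)
    k,l,st,_=cv2.connectedComponentsWithStats(m.astype(np.uint8)); i=1+np.argmax(st[1:,4]); q=P[l==i]
    (x,y),(w,h),a=cv2.minAreaRect(q[:,:2].astype(np.float32)); print(len(q),"c",round(x,1),round(y,1),"wh",round(w,1),round(h,1),round(a,1),"z",np.round(np.percentile(q[:,2],[5,50,95])))
if __name__=="__main__": wobj(sys.argv[1],*map(float,sys.argv[2:]))
E
python3 wobj.py w6 431 122 30 11 25
python3 go.py 431 122 2 2
```

```text
time_s: 14.88
tool_pos: [0.4293, 0.1212, 0.1199]
ee_rot: [-0.0, 0.694, 0.72, -0.0]
ft_force: [0.6, 0.5, -1.1]
opening: 0.6
time_s: 15.25
tool_pos: [0.4303, 0.1211, 0.0894]
ee_rot: [-0.0, 0.694, 0.72, -0.001]
ft_force: [-0.2, -0.3, -0.5]
opening: 0.603
995 c 434.5 124.3 wh 19.7 29.8 3.7 z [14. 15. 16.]
lin [ 0.8  0.4 87.9] ang [-0.  0.  0.] t 15.3 op 0.602 pos [430.6 121.2  89.9] j7 -0.18
```

View pics/w6.png

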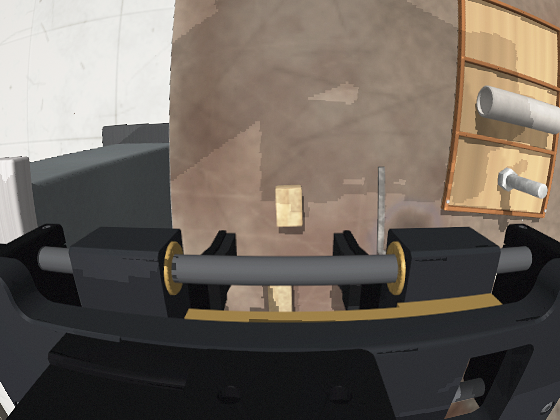

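The bolt stands in its compartment (520,183). The short block (289,205) measures 434,124, so I'll shift +4/+3 mm and grip.

```bash
python3 -m creep '[{"linear":[3,4,30],"angular":[0,0,-1.7],"fingers":50},{"linear":[3,4,60],"angular":[0,0,-1.7],"fingers":50},{"linear":[3,4,80],"angular":[0,0,-1.7],"fingers":50},{"linear":[3,4,86.5],"angular":[0,0,-1.7],"fingers":50},{"linear":[3,4,86.5],"angular":[0,0,-1.7],"fingers":50},{"linear":[3,4,86.5],"angular":[0,0,-1.7],"fingers":0},{"linear":[3,4,86.5],"angular":[0,0,-1.7],"fingers":0},{"linear":[3,4,86.5],"angular":[0,0,-1.7],"fingers":0},{"linear":[3,4,86.5],"angular":[0,0,-1.7],"fingers":0}]' 20 && python3 -m creep '[{"linear":[0,0,-30],"angular":[0,0,0],"fingers":0},{"linear":[0,0,-75],"angular":[0,0,0],"fingers":0},{"linear":[0,0,-100],"angular":[0,0,0],"fingers":0}]'
python3 go.py 633 283 104 0
```

```text
time_s: 16.42
tool_pos: [0.4346, 0.1246, 0.0039]
ee_rot: [0.0, 0.684, 0.73, 0.0]
ft_force: [-0.1, 0.0, 4.4]
opening: 0.229
time_s: 16.8
tool_pos: [0.435, 0.1246, 0.1053]
ee_rot: [0.0, 0.684, 0.73, 0.001]
ft_force: [-0.9, 0.3, -1.2]
opening: 0.228
lin [145.2 207.8   1.9] ang [ 0.1 -0.1  3.7] t 16.8 op 0.228 pos [435.  124.6 105.3] j7 -0.16
```

```bash
python3 -m creep '[{"linear":[10,15,0],"angular":[0,0,0],"fingers":0},{"linear":[30,44,0],"angular":[0,0,1],"fingers":0},{"linear":[53,77,0],"angular":[0,0,2],"fingers":0},{"linear":[76,110,0],"angular":[0,0,3],"fingers":0},{"linear":[99,143,0],"angular":[0,0,4],"fingers":0},{"linear":[122,175,0],"angular":[0,0,5],"fingers":0},{"linear":[138,197,0],"angular":[0,0,5.5],"fingers":0},{"linear":[145,207,0],"angular":[0,0,5.5],"fingers":0},{"linear":[145,208,0],"angular":[0,0,5.5],"fingers":0},{"linear":[145,208,0],"angular":[0,0,5.5],"fingers":0}]'
python3 - <<'E'
from wc import *
d=shot("wrist","w7"); bev(d,540,740,180,380,8,"b7",3)
E
python3 go.py 633 283 7 -2
```

```text
time_s: 18.05
tool_pos: [0.6318, 0.2816, 0.103]
ee_rot: [-0.0, 0.718, 0.696, -0.001]
ft_force: [0.0, -0.1, 0.2]
opening: 0.228
lin [ 1.5  1.2 96.3] ang [-0.1  0.   0.2] t 18.1 op 0.231 pos [631.9 281.6 103.3] j7 -0.32
```

View pics/w7.png

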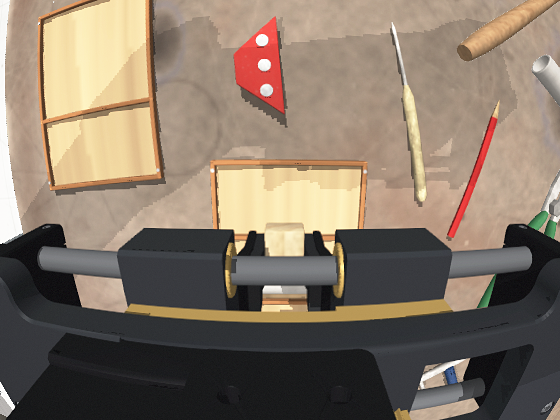

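The block (285,235) is over the left outer compartment (rim at row 163), so I'll lower and release.

```bash
python3 -m creep '[{"linear":[1,1,35],"angular":[0,0,0],"fingers":0},{"linear":[1,1,65],"angular":[0,0,0],"fingers":0},{"linear":[1,1,85],"angular":[0,0,0],"fingers":0},{"linear":[1,1,93],"angular":[0,0,0],"fingers":0},{"linear":[1,1,96],"angular":[0,0,0],"fingers":0},{"linear":[1,1,96],"angular":[0,0,0],"fingers":0},{"linear":[1,1,96],"angular":[0,0,0],"fingers":30},{"linear":[1,1,96],"angular":[0,0,0],"fingers":36},{"linear":[1,1,96],"angular":[0,0,0],"fingers":40},{"linear":[1,1,96],"angular":[0,0,0],"fingers":40}]' && python3 -m creep '[{"linear":[0,0,-15],"angular":[0,0,0],"fingers":40},{"linear":[0,0,-50],"angular":[0,0,0],"fingers":40},{"linear":[0,0,-95],"angular":[0,0,0],"fingers":60},{"linear":[0,0,-105],"angular":[0,0,0],"fingers":80}]'
python3 go.py 422 -65 110 -2
```

```text
time_s: 19.35
tool_pos: [0.6336, 0.2837, 0.0077]
ee_rot: [-0.0, 0.718, 0.696, 0.0]
ft_force: [0.7, 0.8, -0.2]
opening: 0.392
time_s: 19.85
tool_pos: [0.636, 0.2844, 0.1175]
ee_rot: [0.001, 0.718, 0.696, 0.004]
ft_force: [0.5, 0.4, 0.2]
opening: 0.547
lin [-355.9 -203.     4.8] ang [ 0.4 -0.2  0.2] t 19.85 op 0.547 pos [636.  284.4 117.5] j7 -0.32
```

```bash
python3 -m creep '[{"linear":[-10,-15,0],"angular":[0,0,0],"fingers":80},{"linear":[-35,-50,0],"angular":[0,0,0],"fingers":80},{"linear":[-65,-90,0],"angular":[0,0,0],"fingers":80},{"linear":[-95,-130,0],"angular":[0,0,0],"fingers":80},{"linear":[-130,-165,0],"angular":[0,0,0],"fingers":80},{"linear":[-175,-190,0],"angular":[0,0,0],"fingers":80},{"linear":[-225,-199,0],"angular":[0,0,0],"fingers":80},{"linear":[-275,-199,0],"angular":[0,0,0],"fingers":80},{"linear":[-320,-199,0],"angular":[0,0,0],"fingers":80},{"linear":[-345,-199,0],"angular":[0,0,0],"fingers":80}]' && python3 -m creep '[{"linear":[-10,0,0],"angular":[0,0,0],"fingers":80},{"linear":[-10,0,0],"angular":[0,0,0],"fingers":80},{"linear":[-10,0,0],"angular":[0,0,0],"fingers":80}]'
python3 wobj.py w8 422 -69 70 22 40
python3 go.py 422 -65 12 -2
```

```text
time_s: 21.1
tool_pos: [0.4233, -0.0573, 0.1128]
ee_rot: [0.0, 0.719, 0.695, 0.0]
ft_force: [-0.1, 1.3, -0.3]
opening: 0.804
time_s: 21.48
tool_pos: [0.4237, -0.0638, 0.1124]
ee_rot: [-0.0, 0.717, 0.697, 0.0]
ft_force: [0.7, 0.2, -0.4]
opening: 0.8
7291 c 424.4 -61.9 wh 86.6 55.5 87.6 z [28. 29. 30.]
lin [ -1.3  -1.7 100.4] ang [-0.  -0.   0.4] t 21.525 op 0.798 pos [423.7 -63.8 112.4] j7 0.2
```

View pics/w8.png

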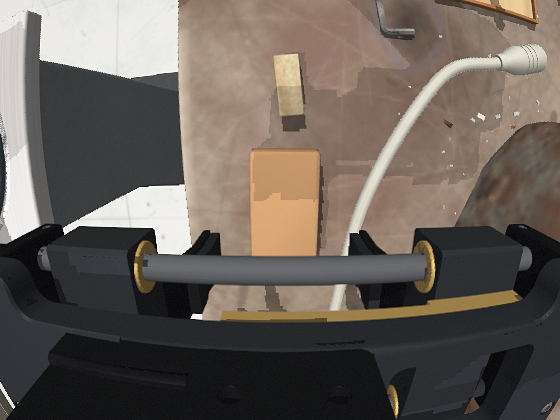

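The sanding block (285,203) is centred between the fingers, with the hose at (350,240) outside the right finger. I'll narrow to 77% and descend.

```bash
python3 -m creep '[{"linear":[-1,0.5,30],"angular":[0,0,0.4],"fingers":77},{"linear":[-1,0.5,55],"angular":[0,0,0.4],"fingers":77},{"linear":[-1,0.5,75],"angular":[0,0,0.4],"fingers":77},{"linear":[-1,0.5,93],"angular":[0,0,0.4],"fingers":77},{"linear":[-1,0.5,100.5],"angular":[0,0,0.4],"fingers":77},{"linear":[-1,0.5,100.5],"angular":[0,0,0.4],"fingers":77},{"linear":[-1,0.5,100.5],"angular":[0,0,0.4],"fingers":0},{"linear":[-1,0.5,100.5],"angular":[0,0,0.4],"fingers":0},{"linear":[-1,0.5,100.5],"angular":[0,0,0.4],"fingers":0}]' 40 && python3 -m creep '[{"linear":[0,0,-20],"angular":[0,0,0],"fingers":0},{"linear":[0,0,-55],"angular":[0,0,0],"fingers":0},{"linear":[0,0,-85],"angular":[0,0,0],"fingers":0},{"linear":[0,0,-100],"angular":[0,0,0],"fingers":0}]'
python3 go.py 458 425 110 92
```

```text
time_s: 22.65
tool_pos: [0.4245, -0.0659, 0.0126]
ee_rot: [0.0, 0.72, 0.694, 0.001]
ft_force: [-0.9, 0.8, 5.1]
opening: 0.639
time_s: 23.15
tool_pos: [0.4247, -0.0661, 0.1136]
ee_rot: [0.001, 0.72, 0.694, 0.001]
ft_force: [-0.2, -0.4, -0.7]
opening: 0.637
lin [492.   14.5   3.9] ang [ 0.1 -0.1 85.8] t 23.15 op 0.637 pos [424.7 -66.1 113.6] j7 0.2
```

```bash
python3 -m creep '[{"linear":[15,0,0],"angular":[0,0,-6],"fingers":0},{"linear":[50,1,0],"angular":[0,0,-16],"fingers":0},{"linear":[95,2,0],"angular":[0,0,-26],"fingers":0},{"linear":[145,4,0],"angular":[0,0,-36],"fingers":0},{"linear":[195,5,0],"angular":[0,0,-46],"fingers":0},{"linear":[245,6,0],"angular":[0,0,-56],"fingers":0},{"linear":[295,7,0],"angular":[0,0,-66],"fingers":0},{"linear":[345,8,0],"angular":[0,0,-76],"fingers":0},{"linear":[395,10,0],"angular":[0,0,-85],"fingers":0},{"linear":[440,11,0],"angular":[0,0,-92],"fingers":0}]' && python3 go.py 455 425 110 92
```

```text
time_s: 24.4
tool_pos: [0.4517, 0.3749, 0.112]
ee_rot: [0.0, -0.001, 1.0, 0.0]
ft_force: [0.4, 0.5, -0.3]
opening: 0.643
lin [-3.4 50.1  2. ] ang [ 0.   0.  -1.9] t 24.4 op 0.643 pos [451.7 374.9 112. ] j7 0.81
```

```bash
python3 -m creep '[{"linear":[-1,25,0],"angular":[0,0,-1],"fingers":0},{"linear":[-3,43,0],"angular":[0,0,-2],"fingers":0},{"linear":[-3,50,0],"angular":[0,0,-2],"fingers":0},{"linear":[-3,50,0],"angular":[0,0,-2],"fingers":0},{"linear":[-3,50,0],"angular":[0,0,-2],"fingers":0}]'
python3 - <<'E'
from wc import *
d=shot("wrist","w9"); bev(d,360,540,280,520,8,"b9",3)
E
python3 go.py 455 425 15.6 92
```

```text
time_s: 25.02
tool_pos: [0.4553, 0.4218, 0.1121]
ee_rot: [-0.0, -0.015, 1.0, -0.0]
ft_force: [-0.3, -0.7, -0.3]
opening: 0.636
lin [ 0.2  3.1 96.5] ang [-0.   0.  -0.3] t 25.075 op 0.642 pos [455.3 422.  112.1] j7 0.78
```

View pics/b9.png

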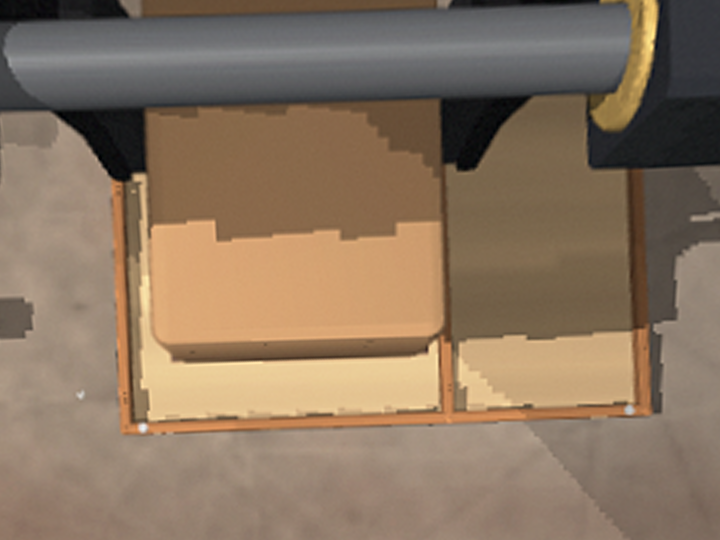

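The rectified view (3 px/mm) shows the block over the wide compartment. The left rim is at col 123 and the divider at col 448, so the compartment centre is about (460,426). I'll shift +2/+4 mm, lower and release.

```bash
python3 -m creep '[{"linear":[-2,4,30],"angular":[0,0,0],"fingers":0},{"linear":[-2,4,60],"angular":[0,0,0],"fingers":0},{"linear":[-2,4,82],"angular":[0,0,0],"fingers":0},{"linear":[-2,4,92],"angular":[0,0,0],"fingers":0},{"linear":[-2,4,96],"angular":[0,0,0],"fingers":0},{"linear":[-2,4,96],"angular":[0,0,0],"fingers":0},{"linear":[-2,4,96],"angular":[0,0,0],"fingers":70},{"linear":[-2,4,96],"angular":[0,0,0],"fingers":77},{"linear":[-2,4,96],"angular":[0,0,0],"fingers":77},{"linear":[-2,4,96],"angular":[0,0,0],"fingers":77}]' && python3 -m creep '[{"linear":[0,0,-15],"angular":[0,0,0],"fingers":77},{"linear":[0,0,-50],"angular":[0,0,0],"fingers":77},{"linear":[0,0,-90],"angular":[0,0,0],"fingers":77},{"linear":[0,0,-95],"angular":[0,0,0],"fingers":60}]'
python3 go.py 430 34 110 2
```

```text
time_s: 26.32
tool_pos: [0.4569, 0.4273, 0.0162]
ee_rot: [0.0, -0.016, 1.0, 0.0]
ft_force: [-0.8, -0.0, -0.5]
opening: 0.766
time_s: 26.82
tool_pos: [0.4587, 0.4291, 0.1155]
ee_rot: [0.003, -0.016, 1.0, 0.003]
ft_force: [0.4, -0.4, 0.2]
opening: 0.718
lin [  41.2 -394.     3.1] ang [ 0.5 -0.  89.8] t 26.825 op 0.718 pos [458.7 429.1 115.5] j7 0.78
```

```bash
python3 -m creep '[{"linear":[2,-15,0],"angular":[0,0,6],"fingers":60},{"linear":[5,-50,0],"angular":[0,0,16],"fingers":60},{"linear":[10,-95,0],"angular":[0,0,26],"fingers":60},{"linear":[15,-140,0],"angular":[0,0,36],"fingers":60},{"linear":[20,-185,0],"angular":[0,0,46],"fingers":60},{"linear":[25,-230,0],"angular":[0,0,56],"fingers":60},{"linear":[30,-275,0],"angular":[0,0,66],"fingers":60},{"linear":[34,-320,0],"angular":[0,0,76],"fingers":60},{"linear":[38,-360,0],"angular":[0,0,84],"fingers":60},{"linear":[41,-391,0],"angular":[0,0,90],"fingers":60}]' && python3 -m creep '[{"linear":[0,0,0],"angular":[0,0,0],"fingers":60},{"linear":[0,0,15],"angular":[0,0,0],"fingers":60},{"linear":[0,0,20],"angular":[0,0,0],"fingers":60},{"linear":[0,0,20],"angular":[0,0,0],"fingers":60}]'
python3 wobj.py w10 428 32 40 12 25
python3 go.py 430 34 5.5 2
```

```text
time_s: 28.08
tool_pos: [0.4278, 0.0335, 0.1111]
ee_rot: [-0.0, 0.698, 0.717, 0.0]
ft_force: [-0.0, 0.6, -0.3]
opening: 0.603
time_s: 28.58
tool_pos: [0.4282, 0.0358, 0.0908]
ee_rot: [-0.0, 0.695, 0.719, -0.0]
ft_force: [0.5, -0.7, 0.6]
opening: 0.598
1624 c 430.9 33.2 wh 19.8 49.8 3.8 z [15. 16. 17.]
lin [-1.8  1.5 85.5] ang [-0.  -0.  -0.1] t 28.625 op 0.599 pos [428.4  35.8  91. ] j7 0.05
```

View pics/w10.png

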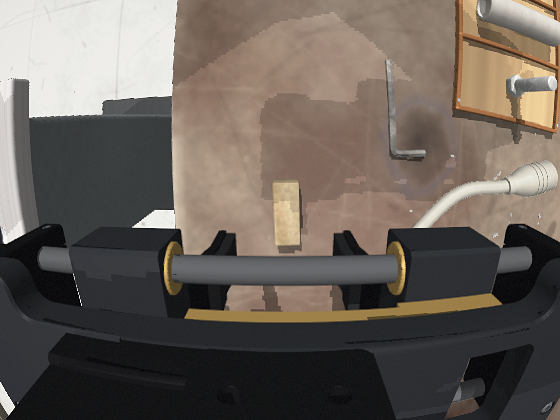

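The long block (287,213) lies between the fingers and measures (431,33) with a turn of 3.8°. I'll shift, turn and grip.

```bash
python3 -m creep '[{"linear":[-2.5,2.5,30],"angular":[0,0,-1.8],"fingers":50},{"linear":[-2.5,2.5,60],"angular":[0,0,-1.8],"fingers":50},{"linear":[-2.5,2.5,79],"angular":[0,0,-1.8],"fingers":50},{"linear":[-2.5,2.5,85.5],"angular":[0,0,-1.8],"fingers":50},{"linear":[-2.5,2.5,85.5],"angular":[0,0,-1.8],"fingers":50},{"linear":[-2.5,2.5,85.5],"angular":[0,0,-1.8],"fingers":0},{"linear":[-2.5,2.5,85.5],"angular":[0,0,-1.8],"fingers":0},{"linear":[-2.5,2.5,85.5],"angular":[0,0,-1.8],"fingers":0},{"linear":[-2.5,2.5,85.5],"angular":[0,0,-1.8],"fingers":0}]' 20 && python3 -m creep '[{"linear":[0,0,-30],"angular":[0,0,0],"fingers":0},{"linear":[0,0,-75],"angular":[0,0,0],"fingers":0},{"linear":[0,0,-100],"angular":[0,0,0],"fingers":0}]'
python3 go.py 463 339 106 92
```

```text
time_s: 29.75
tool_pos: [0.4311, 0.0329, 0.0059]
ee_rot: [0.0, 0.684, 0.729, 0.0]
ft_force: [-1.6, 0.7, 4.1]
opening: 0.226
time_s: 30.12
tool_pos: [0.4315, 0.0327, 0.1073]
ee_rot: [0.001, 0.684, 0.729, 0.001]
ft_force: [0.2, 1.3, -0.6]
opening: 0.228
lin [303.7  50.7   1.5] ang [  0.1   0.1 -88.4] t 30.125 op 0.228 pos [431.5  32.7 107.3] j7 0.07
```

```bash
python3 -m creep '[{"linear":[10,2,0],"angular":[0,0,-6],"fingers":0},{"linear":[40,7,0],"angular":[0,0,-16],"fingers":0},{"linear":[75,12,0],"angular":[0,0,-26],"fingers":0},{"linear":[110,18,0],"angular":[0,0,-36],"fingers":0},{"linear":[145,24,0],"angular":[0,0,-46],"fingers":0},{"linear":[180,30,0],"angular":[0,0,-56],"fingers":0},{"linear":[215,36,0],"angular":[0,0,-66],"fingers":0},{"linear":[250,42,0],"angular":[0,0,-76],"fingers":0},{"linear":[285,48,0],"angular":[0,0,-84],"fingers":0},{"linear":[304,51,0],"angular":[0,0,-88.4],"fingers":0}]' && python3 -m creep '[{"linear":[0,0,0],"angular":[0,0,0],"fingers":0},{"linear":[0,0,0],"angular":[0,0,0],"fingers":0},{"linear":[0,0,0],"angular":[0,0,0],"fingers":0}]'
python3 - <<'E'
from wc import *
d=shot("wrist","w11"); bev(d,360,540,260,500,8,"b11",3)
E
python3 go.py 463.5 339 9 92
```

```text
time_s: 31.38
tool_pos: [0.4622, 0.3415, 0.1054]
ee_rot: [-0.0, -0.02, 1.0, 0.0]
ft_force: [-0.0, -0.3, 0.6]
opening: 0.229
time_s: 31.75
tool_pos: [0.4627, 0.3379, 0.1055]
ee_rot: [-0.0, -0.017, 1.0, -0.0]
ft_force: [0.5, 1.0, -0.2]
opening: 0.229
lin [-0.8  0.9 96.6] ang [-0.  -0.  -0.1] t 31.8 op 0.229 pos [462.7 338.2 105.6] j7 0.92
```

View pics/b11.png

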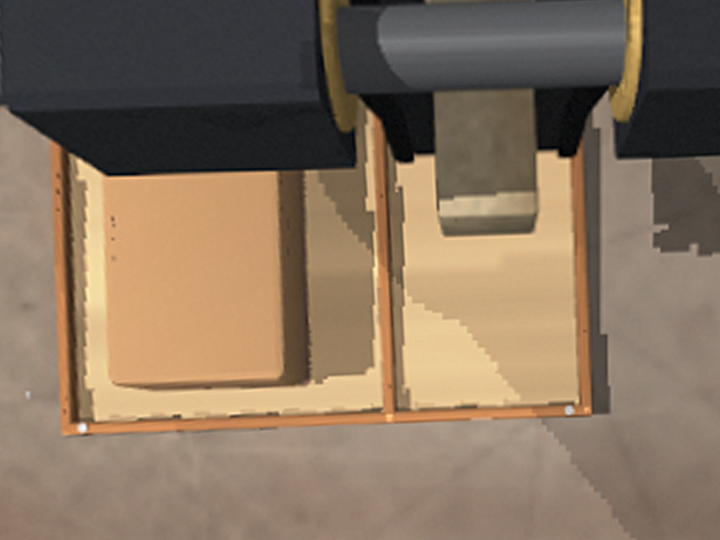

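The sanding block sits in the wide compartment (cols 105–310, ribs at 65 and 385). The long block at col 488 is centred over the narrow one (390–585), so I'll lower and release.

```bash
python3 -m creep '[{"linear":[-1,0.5,35],"angular":[0,0,0],"fingers":0},{"linear":[-1,0.5,65],"angular":[0,0,0],"fingers":0},{"linear":[-1,0.5,85],"angular":[0,0,0],"fingers":0},{"linear":[-1,0.5,93],"angular":[0,0,0],"fingers":0},{"linear":[-1,0.5,96.4],"angular":[0,0,0],"fingers":0},{"linear":[-1,0.5,96.4],"angular":[0,0,0],"fingers":0},{"linear":[-1,0.5,96.4],"angular":[0,0,0],"fingers":27},{"linear":[-1,0.5,96.4],"angular":[0,0,0],"fingers":31},{"linear":[-1,0.5,96.4],"angular":[0,0,0],"fingers":32},{"linear":[-1,0.5,96.4],"angular":[0,0,0],"fingers":32}]' && python3 -m creep '[{"linear":[0,0,-15],"angular":[0,0,0],"fingers":32},{"linear":[0,0,-50],"angular":[0,0,0],"fingers":32},{"linear":[0,0,-90],"angular":[0,0,0],"fingers":40},{"linear":[0,0,-140],"angular":[0,0,0],"fingers":50},{"linear":[30,-45,-160],"angular":[0,0,0],"fingers":50},{"linear":[50,-95,-160],"angular":[0,0,0],"fingers":50},{"linear":[50,-145,-160],"angular":[0,0,0],"fingers":50},{"linear":[50,-195,-160],"angular":[0,0,0],"fingers":50},{"linear":[50,-240,-160],"angular":[0,0,0],"fingers":50},{"linear":[50,-270,-160],"angular":[0,0,0],"fingers":50}]' && python3 -m creep '[{"linear":[0,-60,0],"angular":[0,0,0],"fingers":50},{"linear":[0,-110,0],"angular":[0,0,0],"fingers":50},{"linear":[0,-140,0],"angular":[0,0,0],"fingers":50},{"linear":[0,-140,0],"angular":[0,0,0],"fingers":50},{"linear":[0,-140,0],"angular":[0,0,0],"fingers":50}]'
python3 - <<'E'
from h import *
d=shot("top"); a=d["frame"][130:280,130:310]; cv2.imwrite("pics/fin.png",cv2.resize(a,(720,600),interpolation=cv2.INTER_CUBIC)[:,:,::-1])
import meas
for a in [("bolt",(.630,.155),.05,.035,.08),("tube",(.633,.219),.07,.016,.05),("short",(.634,.283),.04,.012,.04),("long",(.463,.339),.045,.013,.04),("sand",(.460,.426),.08,.022,.05),("magnet",(.615,.387),.07,.008,.03)]: meas.obj(*a)
E
```

```text
time_s: 33.05
tool_pos: [0.4636, 0.34, 0.0093]
ee_rot: [0.0, -0.018, 1.0, 0.0]
ft_force: [0.1, -0.3, 1.0]
opening: 0.313
time_s: 34.3
tool_pos: [0.423, 0.0661, 0.1702]
ee_rot: [0.001, -0.016, 1.0, 0.0]
ft_force: [-0.5, 0.5, 0.3]
opening: 0.498
time_s: 34.92
tool_pos: [0.4281, -0.0707, 0.1696]
ee_rot: [0.0, -0.018, 1.0, 0.0]
ft_force: [-0.3, -0.9, -0.2]
opening: 0.507
bolt 25 c 629 154 size 10 11 long axis deg 100.0 z [39. 54. 63.] mean [628. 154.  53.]
tube 342 c 632 217 size 27 90 long axis deg 178.0 z [20. 28. 33.] mean [632. 216.  28.]
short 89 c 632 281 size 20 30 long axis deg 92.0 z [13. 18. 23.] mean [632. 282.  18.]
long 152 c 462 338 size 47 19 long axis deg 2.8 z [16. 19. 23.] mean [462. 338.  19.]
sand 848 c 459 426 size 99 56 long axis deg 1.8 z [28. 33. 37.] mean [459. 425.  33.]
magnet 261 c 613 392 size 35 78 long axis deg 94.3 z [10. 14. 18.] mean [616. 391.  14.]
```

View pics/fin.png

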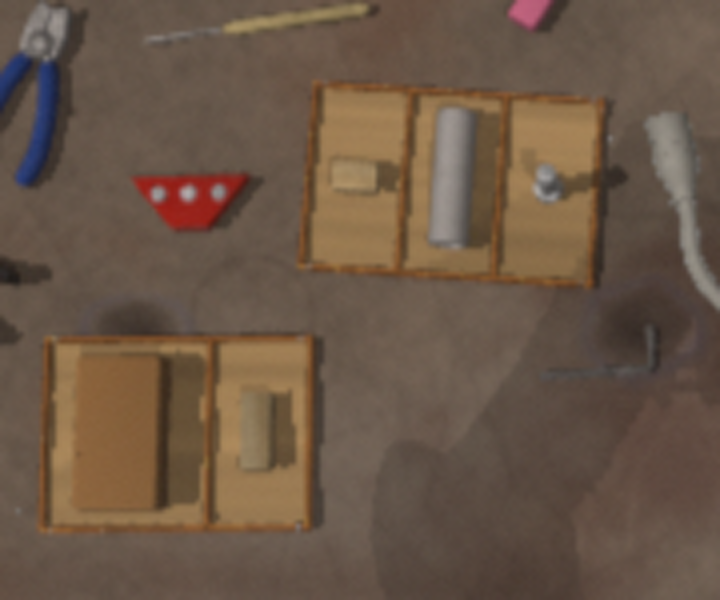

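The final picture shows all five parts in their compartments, clear of the ribs: short block (355,175), tube (452,177), bolt upright (547,182), sanding block (118,430) and long block (256,428). The magnet hasn't moved, so I'm handing in.

```bash
python3 -c "
from workcell import *; print(finish_job())"
```

```text
the job is handed in; nothing more can be done
None
```

Both kits are made up and handed in at about 35 s of the 128 s allowed. I placed the parts in the order asked: tube, bolt, short block, then sanding block and long block.

| Tray | Part | Compartment |
|---|---|---|
| Three compartments | Tube offcut, lying lengthwise | Middle |
| Three compartments | Hex bolt, upright on its head | Outer, on the robot's right |
| Three compartments | Short pine block | Outer, on the robot's left |
| Two compartments | Sanding block, long side along the compartment | Wide |
| Two compartments | Long pine block, turned lengthwise | Narrow |

**Last checks:** with the gripper clear, the top camera put every part within about 3 mm of its compartment centre. They are clear of the ribs, and the tops are at the heights expected for parts lying on the tray floor. The magnet still measures (613, 392) mm, as it did at the start, and the pink look-alike and the far tube offcut were not touched.

**Disagreements:** no check failed. The top and wrist cameras differed by 2–4 mm on the trays and blocks. I used the wrist readings to grip the blocks and a value between the two for the tray centres.

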